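# Make up two moisture sample kits

### The arm

A 6-joint arm with a two-finger parallel gripper is mounted at the origin on the work surface. World frame = base frame: x ahead of the robot, y to its left, z up, the work surface at z = 0. Lengths are in m, angles in rad, forces in N, time in s.
With the tool pointing down it reaches from about 0.3 to 0.775 m from the base axis. Payload 14.6 kg.
Tool frame: the origin (TCP) lies on the centre line of the jaws, within the pads' length; the fingertips stand 25 mm ahead of it and the grasp point (between the pads) lies 6 mm ahead of it (ctrl.tip_reach is the distance from the TCP to the fingertips, in m); z points along the fingers, y is the line along which they close (so a half turn about z gives the same grasp; the last joint's range is limited). The gripper opens to 94 mm and grips with 3 to 60 N. Pads are 16 mm wide; open, the fingers measure 119 mm over their backs; the gripper's body (75 mm by 177 mm) begins 78 mm behind the grasp point.
Start: joints at [-1.275, 0.3, 1.521, -0, 1.321, -0.067], TCP at [0.195, -0.514, 0.23] pointing down, gripper open.
Joint ranges: [-3.03, 3.03], [-0.79, 2.21], [0.23, 2.52], [-1.04, 4.18], [0, 3.07], [-2.55, 2.55]. Speed limits (rad/s): [2.22, 2.22, 2.57, 3.14, 3.14, 3.14].

### API

Orientations are given as [roll, pitch, yaw] about the fixed x, y, z axes, in that order (R = Rz(yaw) Ry(pitch) Rx(roll)).
In Python, from station import ctrl gives the robot as it stands. The module is installed in compiled form; this text tells all that it offers.
- The arm moves only by the tool apply_moves, never from a script. Its argument "deltas" is a list of rows, each a list of 7 numbers: the closure in counts, from 0 (fully open) to 255 (shut), then the shift along the world's x, y, z in cm, then the turn, a rotation vector about the world's x, y, z in rad. In form: [[jaw, tx, ty, tz, ax, ay, az], ...]. A call has 1 to 10 rows; each row shifts and turns the commanded pose from where the row before left it; what a row does not reach is not made up. A row lasts 1/10 s, in which the tool goes at most 50 mm and 8.59 degrees, less where a joint would pass 70% of its speed; a pose out of reach is approached as far as the arm can. A call with a gripper value outside its range is refused whole. The fingers move at their own pace and stop on an object; "grip_force" is the grip in N (left out, the last holds). Time passes only in rows, so rows that do not move let the fingers close. It gives the time, the measured TCP pose, the force, the opening and the grip force at its end, in the units of the state.
- ctrl.get_obs(): the state, without advancing time (a new reading comes with each control period).
- ctrl.camera(name): name is "scene" or "top" or "wrist"; returns a dict with "img" (480x640x3 uint8, red, green, blue), "K" (3x3 intrinsics, pixels), "pose" (4x4, takes a point from camera to world coordinates); the wrist camera has in their place "hand_eye" (4x4, takes a point from camera to tool coordinates, whose origin is the TCP and whose axes are the flange's). Camera axes: x right, y up, looking along -z (the intrinsics and any distortion apply to the point x, -y, -z); pixel columns grow to the right and rows downward; lengths in m; the calibration is good to about 2 mm. A picture is of the moment at which its call begins: read the wrist's pose just before it. There is no depth.
- ctrl.hand_in(): hands the job in; it is judged then, once.
The state is a dict: "time_s": time; "qpos": joint angles; "joint_vel": joint speeds; "tau": joint torques, N m; "ee_pos": TCP position; "eef_rot": TCP orientation; "force": force on the tool from outside, world axes, zero at the start; "moment": the same for the moment, N m; "grip_width": finger opening in m; "grip_force": force on a finger pad.
Only numpy, scipy, OpenCV 4.12 (cv2) and the standard library are available. Lean on these libraries where they do the work, as an engineer would, in place of code of your own. Each camera call takes 0.05 s, during which the arm holds its last target. There are 200 camera calls.

### The job

Make up the two sample kits: in the red tray put the plain silver canister in the square pocket and the gray moisture cell lengthwise in the long pocket; in the blue tray put the olive canister in the square pocket and the brass scoop lengthwise in the long pocket. Everything must sit flat on its pocket's floor, the canisters never toppled. Leave the yellow-lidded canister, the glass cylinder and the wooden paddle where they are.

Things in the scene. Friction and masses are not known exactly. Their poses are not given: they have to be found in the camera images.
- silver_mid (a point): Plain silver screw-top tin canister, 56 mm diameter, 115 mm tall overall: straight round body to 90 mm above its base, short shoulder, then a 45 mm diameter lid 18 mm tall. Stands upright, about 0.3 kg. Point: on its axis, half-way up (57.5 mm above its base); z up. Its lid is silver too.
- olive_mid (a point): Olive-green screw-top tin canister, 56 mm diameter, 115 mm tall overall: straight round body to 90 mm above its base, short shoulder, then a 45 mm diameter lid 18 mm tall. Stands upright, about 0.3 kg. Point: on its axis, half-way up (57.5 mm above its base); z up. Its lid is olive too.
- cell_mid (a point): Gray moisture cell: a block 100 mm long (x), 52 mm wide (y), 55 mm tall, with a steel-rimmed black round window and a black pad with two brass dots on its top; about 0.4 kg. Point: its centre, 27.5 mm above its base; x along its length, z up. Either way round is good in the pocket.
- scoop_mid (a point): Brass scoop, 110 mm long (x), 0.1 kg. At x = +30 mm a round cup, rim 50 mm across, 42 mm tall; a level handle bar 12 mm wide, 8 mm thick, its middle 38 mm above the base, runs to x = -55 mm and ends in a leg down to the counter. Bar free to grip from x = -47 to +5 mm. Point: middle of its length, 20 mm above its base; x from handle to cup, z up. Either way round is good in the pocket.
- red_tray: Red tray fixed to the counter, outside 225 x 90 mm, floor 4 mm thick, walls 5 mm thick, their tops 12 mm above the counter. Origin: centre of its underside; x along its length, z up. A white cross wall parts it into two pockets 80 mm wide: the square one, 80 mm long, centred at x = -67.5 mm, and the long one, 130 mm long, centred at x = +42.5 mm (both y = 0).
- blue_tray: Blue tray fixed to the counter, outside 225 x 90 mm, floor 4 mm thick, walls 5 mm thick, their tops 12 mm above the counter. Origin: centre of its underside; x along its length, z up. A white cross wall parts it into two pockets 80 mm wide: the square one, 80 mm long, centred at x = -67.5 mm, and the long one, 130 mm long, centred at x = +42.5 mm (both y = 0).
- retained_mid (a point): Bystander, to be left alone: silver canister with a yellow lid, otherwise like the plain one (56 mm diameter, 115 mm tall). Point: on its axis, half-way up.
- glass_mid (a point): Bystander, to be left alone: glass graduated cylinder with white rings, 192 mm tall, 35 to 39 mm diameter on a 68 mm foot. Point: on its axis, half-way up.
- paddle_mid (a point): Bystander, to be left alone: wooden strike-off paddle lying flat on the far side of the counter, 300 mm long, blade 200 x 42 mm, 10 mm thick. Point: near its middle, half-way up; x from handle to blade. (A fixed gray meter box, 100 mm tall, stands still farther off in the far left corner.)

How it is judged:
At the end, for the whole second after the job is handed in: The four things lie flat in their pockets (height 4 mm, tilt 0.08 rad), released and still: canisters within 15 mm of the pocket centre, cell 17 mm, scoop 13 mm along and 17 mm across, cell and scoop within 20 degrees of the tray. The three bystanders moved under 20 mm (x of silver_mid in the frame of red_tray between -0.0825 and -0.0525 m and y of silver_mid in the frame of red_tray between -0.015 and 0.015 m and z of silver_mid in the frame of red_tray between 0.0575 and 0.0655 m and angle between each of silver_mid, cell_mid, olive_mid, scoop_mid's own z axis and vertical below 0.08 rad and linear speed of each of silver, cell, olive, scoop below 0.02 m/s and contact force between the fingers and silver below 0.05 N and x of cell_mid in the frame of red_tray between 0.0255 and 0.0595 m and y of cell_mid in the frame of red_tray between -0.017 and 0.017 m and z of cell_mid in the frame of red_tray between 0.0275 and 0.0355 m and contact force between the fingers and cell below 0.05 N and angle between the x axis of cell_mid and the x axis of red_tray, either way round below 0.35 rad and x of olive_mid in the frame of blue_tray between -0.0825 and -0.0525 m and y of olive_mid in the frame of blue_tray between -0.015 and 0.015 m and z of olive_mid in the frame of blue_tray between 0.0575 and 0.0655 m and contact force between the fingers and olive below 0.05 N and x of scoop_mid in the frame of blue_tray between 0.0295 and 0.0555 m and y of scoop_mid in the frame of blue_tray between -0.017 and 0.017 m and z of scoop_mid in the frame of blue_tray between 0.02 and 0.028 m and contact force between the fingers and scoop below 0.05 N and angle between the x axis of scoop_mid and the x axis of blue_tray, either way round below 0.35 rad and distance of each of retained_mid, glass_mid, paddle_mid from where it was at the start of the episode below 0.02 m); the robot touches nothing.
It fails at once if a canister is toppled (angle between any of silver_mid, olive_mid, retained_mid's own z axis and vertical above 0.7 rad).
It fails at once if a bystander is moved by more than 20 mm (distance of any of retained_mid, glass_mid, paddle_mid from where it was at the start of the episode above 0.02 m).
It also fails if it takes over 106 s, if anything falls off the work surface, if the arm or the gripper's body presses on something with over 40 N, if the wrist force passes 120 N, or if a joint passes its speed limit or range.

## Working session

There is one attempt and no reset: what is moved stays moved. The work goes in short steps, Python scripts to look and compute and a tool call to move; the robot and the scene stay as the last step left them, time stands still between calls to the robot, and variables do not carry over. Pictures are saved under pics/ and viewed, at most 14 in all, crops included, and the job is handed in when it is done.

Besides the shell and the picture viewer there is one more tool, called after "Call:" as name([rows], argument=value, ...), one row to a line, values as JSON. apply_moves: Moves the arm, as the interface text tells. Its arguments: {"type":"object","properties":{"deltas":{"type":"array"},"grip_force":{"type":"number"}},"required":["deltas"]}

```bash
mkdir -p pics; ls
python3 - <<'E'
from station import ctrl
import cv2,numpy as np
for n in ("scene","top"):
    c=ctrl.camera(n); cv2.imwrite(f"pics/{n}0.png",c["img"][:,:,::-1]); np.savez(f"{n}0.npz",**{k:c[k] for k in c})
    print(n,c.keys(),np.round(c["K"],1).tolist(),np.round(c["pose"],3).tolist())
o=ctrl.get_obs();print(o, ctrl.tip_reach)
E
```

```text
pics
scene dict_keys(['img', 'K', 'pose']) [[457.1, 0.0, 317.6], [0.0, 457.1, 236.4], [0.0, 0.0, 1.0]] [[0.807, -0.489, 0.331, 1.014], [0.59, 0.67, -0.45, -0.496], [-0.002, 0.559, 0.829, 0.989], [0.0, 0.0, 0.0, 1.0]]
top dict_keys(['img', 'K', 'pose']) [[487.9, 0.0, 318.7], [0.0, 487.9, 239.0], [0.0, 0.0, 1.0]] [[-0.006, 0.988, -0.153, 0.494], [-0.999, -0.011, -0.034, -0.0], [-0.035, 0.152, 0.988, 1.036], [0.0, 0.0, 0.0, 1.0]]
{'time_s': 0.1, 'qpos': array([-1.27461435e+00,  3.00428638e-01,  1.52146784e+00, -2.88590691e-05,
        1.32071681e+00, -6.65714945e-02]), 'joint_vel': array([-0.00096607, -0.00269047, -0.00121126, -0.00119716,  0.00119473,
       -0.00103666]), 'tau': array([-1.11083114e-03, -5.32646763e+01, -3.53282797e+01,  7.08971894e-02,
        2.35205231e-02, -4.72762360e-05]), 'ee_pos': array([ 0.19511604, -0.51401939,  0.22995752]), 'eef_rot': array([-3.14057242e+00, -4.00028612e-05,  3.62760607e-01]), 'force': array([ 0.31420692, -0.65194951,  0.43526532]), 'moment': array([0.028969  , 0.02231151, 0.02551348]), 'grip_force': 0.0, 'grip_width': 0.09393455574818552} 0.025
```

View pics/scene0.png

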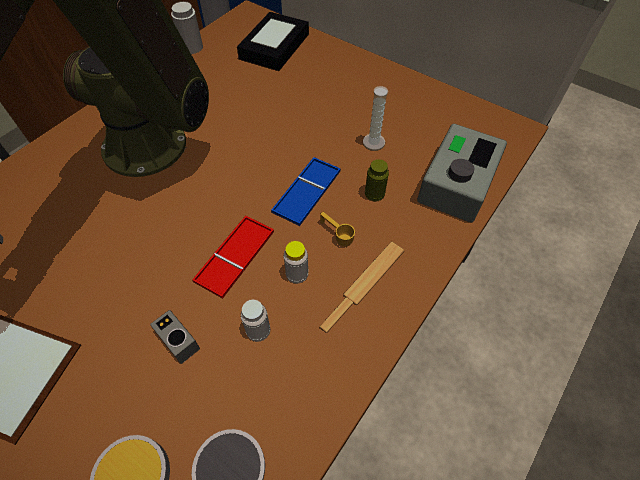

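View pics/top0.png

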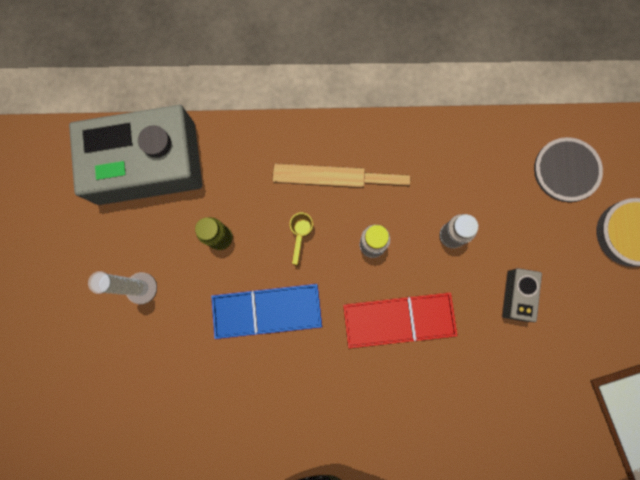

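The scene view shows the silver lid at (253,308), cell (176,337), yellow lid (295,250), olive (377,180), scoop cup (344,234), red tray (233,257) and blue tray (307,190). In the top view they are at silver lid (464,228), cell (524,295), olive lid (210,231), scoop (300,238), red tray (400,320, square pocket to the right) and blue tray (267,311, square pocket to the left). Next I segment these in both views and triangulate.

```bash
cat > h.py <<'E'
import numpy as np, cv2
def load(n): 
    d=np.load(n+".npz"); return d["img"],d["K"],d["pose"]
def ray(K,P,uv):
    u=np.atleast_2d(uv).astype(float); d=np.c_[(u[:,0]-K[0,2])/K[0,0],-(u[:,1]-K[1,2])/K[1,1],-np.ones(len(u))]@P[:3,:3].T
    return P[:3,3],d
def plane(K,P,uv,z):
    o,d=ray(K,P,uv); return o+d*((z-o[2])/d[:,2])[:,None]
def tri(*v):  # (K,P,uv)...
    A=np.zeros((3,3));b=np.zeros(3)
    for K,P,uv in v:
        o,d=ray(K,P,uv); d=d[0]/np.linalg.norm(d[0]); M=np.eye(3)-np.outer(d,d); A+=M;b+=M@o
    x=np.linalg.solve(A,b)
    r=[float(np.linalg.norm((np.eye(3)-np.outer(d,d))@(x-o))) for o,d in [(lambda o,d:(o,d[0]/np.linalg.norm(d[0])))(*ray(*q)) for q in v]]
    return x,max(r)
def blob(img,lo,hi,box,close=3):
    x0,y0,x1,y1=box; hsv=cv2.cvtColor(img,cv2.COLOR_RGB2HSV); m=np.zeros(img.shape[:2],np.uint8)
    m[y0:y1,x0:x1]=cv2.inRange(hsv[y0:y1,x0:x1],np.array(lo),np.array(hi))
    if close: m=cv2.morphologyEx(m,cv2.MORPH_CLOSE,np.ones((close,close)))
    c=max(cv2.findContours(m,cv2.RETR_EXTERNAL,cv2.CHAIN_APPROX_NONE)[0],key=cv2.contourArea)
    return c,m
E
python3 - <<'E'
import numpy as np,cv2
from h import *
B={"top":[(464,228),(524,295),(210,231),(300,238),(376,238),(400,320),(267,311)],"scene":[(255,318),(176,337),(377,180),(338,230),(295,262),(233,257),(307,190)]}
rows=[]
for n in B:
    img=load(n+"0")[0]
    for i in (0,1,2,3):
        u,v=B[n][i]; c=img[v-33:v+33,u-33:u+33]; rows.append(cv2.resize(c,(198,198),interpolation=cv2.INTER_NEAREST))
    hsv=cv2.cvtColor(img,cv2.COLOR_RGB2HSV)
    for u,v in B[n]: print(n,(u,v),hsv[v,u].tolist(),end=' ')
    print("bg",hsv[400,300])
m=np.vstack([np.hstack(rows[:4]),np.hstack(rows[4:])]); cv2.imwrite("pics/m.png",m[:,:,::-1])
E
```

```text
top (464, 228) [108, 12, 214] top (524, 295) [16, 35, 170] top (210, 231) [28, 137, 151] top (300, 238) [30, 147, 194] top (376, 238) [31, 170, 210] top (400, 320) [2, 183, 203] top (267, 311) [107, 177, 186] bg [ 13 155 148]
scene (255, 318) [18, 46, 67] scene (176, 337) [100, 51, 15] scene (377, 180) [33, 164, 28] scene (338, 230) [19, 203, 73] scene (295, 262) [9, 30, 168] scene (233, 257) [1, 240, 188] scene (307, 190) [109, 237, 145] bg [ 13 177 128]
```

View pics/m.png

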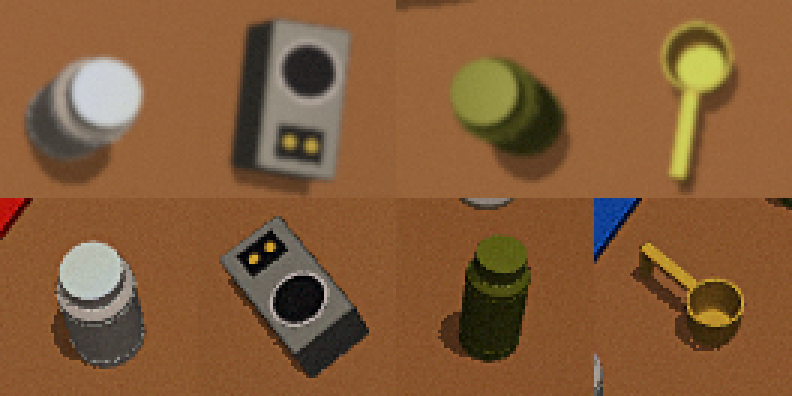

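The crops show clear lids, the cell's top corners and the scoop's rim and handle. I take the cell corners and scoop points from the crops, and fit the lids and trays by masks.

Run:
```python
import numpy as np,cv2
from h import *
T,S=load("top0"),load("scene0")
def lid(D,lo,hi,box):
    c,m=blob(D[0],lo,hi,box); (e,ax,a)=cv2.fitEllipse(c); return e,ax
for name,lo,hi,bt,bs in [("silver",(0,0,185),(180,40,255),(448,208,485,246),(238,295,272,320)),
  ("olive",(22,90,118),(40,255,255),(192,213,228,250),(362,156,392,176)),
  ("yellow",(25,120,120),(35,255,255),(355,218,395,258),(280,240,310,262))]:
    t=lid(T,lo,hi,bt)
    try:
        los=(22,90,55) if name=="olive" else ((0,0,150) if name=="silver" else lo)
        s=lid(S,los,hi,bs); print(name,t,s,np.round(tri((T[1],T[2],t[0]),(S[1],S[2],s[0])),4) if 0 else tri((T[1],T[2],t[0]),(S[1],S[2],s[0])))
    except Exception as e: print(name,t,e)
    print("  plane .115",plane(T[1],T[2],t[0],.115).round(4))
ct=np.array([(515,269.3),(542,272),(535.7,322),(510,319.3)])-.33
cs=np.array([(176.3,355.3),(195.3,344),(170.3,310.7),(151,324.7)])-.33
# top: TL=far,left; TR=far,right. scene far end (window)=lower right
C=[]
for i,j in [(0,1),(1,0),(2,3),(3,2)]: pass
for perm in ([0,1,2,3],[1,0,3,2]):
    print("cell",perm,[(tri((T[1],T[2],ct[i]),(S[1],S[2],cs[j]))[0].round(3).tolist(),round(tri((T[1],T[2],ct[i]),(S[1],S[2],cs[j]))[1],4)) for i,j in zip(range(4),perm)])
p=plane(T[1],T[2],ct,.055);print("cell plane",p.round(4).tolist(),p.mean(0));q=plane(S[1],S[2],cs,.055);print(q.round(4).tolist(),q.mean(0))
for nm,a,b,z in [("cup",(301.4,223.7),(345.4,231.7),.042),("handle",(295.4,264),(322,212.7),.042)]:
    print(nm,tri((T[1],T[2],a),(S[1],S[2],b)),plane(T[1],T[2],a,z).round(4),plane(S[1],S[2],b,z).round(4))
for nm,rng,bt,bs in [("red",((0,150,60),(6,255,255)),(330,280,470,360),(185,210,280,300)),("blue",((100,100,40),(118,255,255)),(200,275,335,345),(265,150,345,230))]:
    out=[]
    for D,b in ((T,bt),(S,bs)):
        c,m=blob(D[0],*rng,b,7); w=plane(D[1],D[2],c[:,0,:],.012)[:,:2].astype(np.float32)
        r=cv2.minAreaRect(w*1000); bx=cv2.boxPoints(r); out.append(r); print(nm,np.round(r[0],1),np.round(r[1],1),round(r[2],2))
        # corners nearest contour for triangulation
        cc=[c[np.argmin(np.linalg.norm(w*1000-k,axis=1)),0] for k in bx]; o=np.argsort(bx[:,0]*.2+bx[:,1]); out.append([cc[i] for i in o])
    print([tri((T[1],T[2],a),(S[1],S[2],b))[0].round(3).tolist() for a,b in zip(out[1],out[3])])
```

```text
silver ((466.1449279785156, 225.25270080566406), (20.38218116760254, 21.997770309448242)) ((252.8702850341797, 310.25048828125), (20.003469467163086, 24.979209899902344)) (array([ 0.66207244, -0.24972316,  0.10984667]), 0.0015587990877208994)
  plane .115 [[ 0.6601 -0.2495  0.115 ]]
olive ((205.7061309814453, 228.02609252929688), (20.44825553894043, 21.549657821655273)) ((379.8680114746094, 166.43821716308594), (12.54081916809082, 19.964584350585938)) (array([0.66281492, 0.25209969, 0.1089163 ]), 0.0013561725555965751)
  plane .115 [[0.6607 0.2494 0.115 ]]
yellow ((376.4886169433594, 236.3395538330078), (22.35916519165039, 23.13469696044922)) ((294.73443603515625, 248.76133728027344), (15.298332214355469, 18.76557731628418)) (array([ 0.64153784, -0.07882596,  0.11344141]), 0.0008375257227990918)
  plane .115 [[ 0.6407 -0.0793  0.115 ]]
cell [0, 1, 2, 3] [([0.573, -0.388, 0.015], 0.0197), ([0.588, -0.382, 0.082], 0.0209), ([0.493, -0.361, 0.088], 0.021), ([0.471, -0.372, 0.009], 0.0186)]
cell [1, 0, 3, 2] [([0.584, -0.363, 0.037], 0.0008), ([0.577, -0.407, 0.056], 0.0018), ([0.479, -0
[... 242 characters left out ...]
23, -0.3648, 0.055], [0.4926, -0.3422, 0.055], [0.483, -0.3903, 0.055]] [ 0.53639212 -0.37585347  0.055     ]
cup (array([0.68211266, 0.07045445, 0.04082537]), 0.0017564918216416607) [[0.6806 0.0691 0.042 ]] [[0.6836 0.0712 0.042 ]]
handle (array([0.5987984 , 0.08351185, 0.04077438]), 0.002696704820167747) [[0.5968 0.0815 0.042 ]] [[0.6011 0.0849 0.042 ]]
red [ 482.1 -131.1] [ 90.2 224.7] 6.0
red [ 486.1 -132.1] [ 95.3 227.9] 6.01
[[0.451, -0.245, 0.012], [0.538, -0.238, 0.001], [0.428, -0.025, 0.009], [0.514, -0.015, 0.005]]
blue [502.3 145.7] [ 88.6 223.2] 5.82
blue [505.6 144.4] [ 93.4 229.7] 5.79
[[0.471, 0.032, 0.005], [0.556, 0.042, -0.001], [0.449, 0.25, 0.015], [0.534, 0.261, 0.009]]
```

Measurements agree between views to about 3 mm, with lids near 0.11, cell top near 0.05 and rim at 0.041, as the text says. Moving above the cell.

Call:
apply_moves([
  [0, 3.37, 1.39, 0, 0, 0, -0.055],
  [0, 3.37, 1.39, 0, 0, 0, -0.055],
  [0, 3.37, 1.39, 0, 0, 0, -0.055],
  [0, 3.37, 1.39, 0, 0, 0, -0.055],
  [0, 3.37, 1.39, 0, 0, 0, -0.055],
  [0, 3.37, 1.39, 0, 0, 0, -0.055],
  [0, 3.37, 1.39, 0, 0, 0, -0.055],
  [0, 3.37, 1.39, 0, 0, 0, -0.055],
  [0, 3.37, 1.39, 0, 0, 0, -0.055],
  [0, 3.37, 1.39, 0, 0, 0, -0.055],
], grip_force=25)

```text
time_s: 1.1
ee_pos: [0.5334, -0.3743, 0.23]
eef_rot: [-3.141, 0.001, -0.189]
force: [-0.2, -0.7, 0.4]
grip_width: 0.094
grip_force: 0.0
```

Call:
apply_moves([
  [0, 0, 0, 0, 0, 0, 0],
  [0, 0, 0, 0, 0, 0, 0],
  [0, 0, 0, 0, 0, 0, 0],
])

```text
time_s: 1.4
ee_pos: [0.5314, -0.3756, 0.2303]
eef_rot: [-3.141, 0.001, -0.187]
force: [-0.0, -0.1, -0.4]
grip_width: 0.094
grip_force: 0.0
```

Run:
```python
from station import ctrl
import cv2,numpy as np
from scipy.spatial.transform import Rotation as R
o=ctrl.get_obs(); c=ctrl.camera("wrist")
M=np.eye(4);M[:3,:3]=R.from_euler("xyz",o["eef_rot"]).as_matrix();M[:3,3]=o["ee_pos"]
print({k:np.round(o[k],3) for k in("time_s","qpos","ee_pos","eef_rot")},c["hand_eye"].round(3).tolist())
np.savez("w1.npz",img=c["img"],K=c["K"],pose=M@c["hand_eye"]); cv2.imwrite("pics/w1.png",c["img"][:,:,::-1])
print([k for k in c])
```

```text
{'time_s': np.float64(1.4), 'qpos': array([-0.672,  0.53 ,  1.2  , -0.   ,  1.412,  1.087]), 'ee_pos': array([ 0.531, -0.376,  0.23 ]), 'eef_rot': array([-3.141e+00,  1.000e-03, -1.870e-01])} [[0.0, 0.961, 0.275, 0.081], [1.0, 0.0, -0.002, -0.001], [-0.002, 0.275, -0.961, -0.155], [0.0, 0.0, 0.0, 1.0]]
['img', 'K', 'hand_eye']
```

View pics/w1.png

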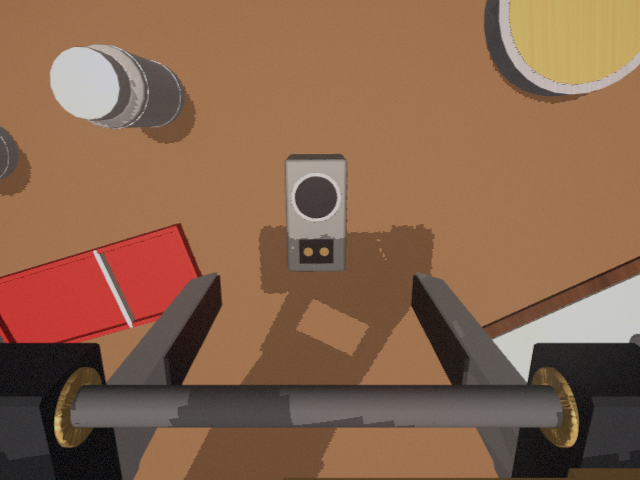

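The wrist view shows the cell upright in the image, with top corners (287,159), (346,159), (345,270), (288,270). The silver lid is near (90,83) and a red tray corner at (181,225). Casting these as a check.

Run:
```python
from h import *
D=load("w1"); p=plane(D[1],D[2],[(287,159),(346,159),(345,270),(288,270)],.055); print(p.round(4).tolist(),p.mean(0))
print(np.arctan2(*(p[0]-p[3])[[1,0]]),np.arctan2(*(p[1]-p[2])[[1,0]]))
print(plane(D[1],D[2],[(181,225)],.012),plane(D[1],D[2],[(90,84)],.115))
T=load("top0");S=load("scene0")
w=[(D[1],D[2],(316.5,214.5))]
print(tri((T[1],T[2],(525.3,295.3)),w[0]),tri((S[1],S[2],(172.9,333.4)),w[0]))
```

```text
[[0.5852, -0.3606, 0.055], [0.5761, -0.4084, 0.055], [0.4799, -0.3914, 0.055], [0.4894, -0.3414, 0.055]] [ 0.53263364 -0.37544875  0.055     ]
-0.19837783052600572 -0.175467652384606
[[ 0.5389106  -0.24220119  0.012     ]] [[ 0.65977571 -0.25165452  0.115     ]]
(array([ 0.53096111, -0.37633506,  0.04604315]), 0.0017299218097010021) (array([ 0.53227881, -0.37521388,  0.04497077]), 0.0001870782509824538)
```

Call:
apply_moves([
  [0, 0.1, 0, -3.7, 0, 0, 0],
  [0, 0, 0, -3.7, 0, 0, 0],
  [0, 0, 0, -3.7, 0, 0, 0],
  [0, 0, 0, -3.7, 0, 0, 0],
  [0, 0, 0, -2.5, 0, 0, 0],
  [0, 0, 0, -1.4, 0, 0, 0],
  [0, 0, 0, 0, 0, 0, 0],
  [255, 0, 0, 0, 0, 0, 0],
  [255, 0, 0, 0, 0, 0, 0],
  [255, 0, 0, 0, 0, 0, 0],
], grip_force=30)

```text
time_s: 2.45
ee_pos: [0.5336, -0.3756, 0.0449]
eef_rot: [3.141, -0.002, -0.187]
force: [0.4, 0.7, -0.6]
grip_width: 0.073
grip_force: 0.0
```

Call:
apply_moves([
  [255, 0, 0, 0, 0, 0, 0],
  [255, 0, 0, 0, 0, 0, 0],
  [255, 0, 0, 0, 0, 0, 0],
  [255, 0, 0, 1, 0, 0, 0],
  [255, 0, 0, 2, 0, 0, 0],
])

```text
time_s: 2.95
ee_pos: [0.5323, -0.3745, 0.0721]
eef_rot: [-3.14, 0.004, -0.187]
force: [0.5, -0.5, -4.5]
grip_width: 0.0518
grip_force: 30.0
```

Call:
apply_moves([
  [255, 0, 0, 3, 0, 0, 0],
  [255, 0, 0, 3, 0, 0, 0],
  [255, 0, 1, 2, 0, 0, 0.14],
  [255, -0.5, 2, 0, 0, 0, 0.14],
  [255, -0.5, 2.5, 0, 0, 0, 0.14],
  [255, -0.5, 2.5, 0, 0, 0, 0.14],
  [255, -0.5, 2.5, 0, 0, 0, 0.14],
  [255, -0.5, 2.5, 0, 0, 0, 0.14],
  [255, -0.5, 2.5, 0, 0, 0, 0.14],
  [255, -0.5, 2.5, 0, 0, 0, 0.14],
])

```text
time_s: 3.95
ee_pos: [0.4976, -0.1941, 0.1536]
eef_rot: [-3.141, 0.0, 0.939]
force: [1.2, 0.1, -4.5]
grip_width: 0.0518
grip_force: 30.0
```

Call:
apply_moves([
  [255, -0.5, 2.5, 0, 0, 0, 0.14],
  [255, -0.5, 2.5, 0, 0, 0, 0.14],
  [255, -0.5, 2.5, 0, 0, 0, 0.14],
  [255, -0.3, 2.5, 0, 0, 0, 0.14],
  [255, 0, 0, 0, 0, 0, 0.14],
  [255, 0, 0, 0, 0, 0, 0],
  [255, 0, 0, 0, 0, 0, 0],
])

```text
time_s: 4.65
ee_pos: [0.4801, -0.0954, 0.1536]
eef_rot: [-3.142, 0.0, 1.628]
force: [0.4, -1.0, -5.0]
grip_width: 0.0518
grip_force: 30.0
```

Call:
apply_moves([
  [255, 0, 0.6, -2, 0, 0, 0.047],
  [255, 0, 0, -3, 0, 0, 0],
  [255, 0, 0, -3, 0, 0, 0],
  [255, 0, 0, -1.5, 0, 0, 0],
  [255, 0, 0, -0.7, 0, 0, 0],
  [255, 0, 0, -0.3, 0, 0, 0],
  [255, 0, 0, -0.1, 0, 0, 0],
  [255, 0, 0, 0, 0, 0, 0],
])

```text
time_s: 5.45
ee_pos: [0.4806, -0.0894, 0.0481]
eef_rot: [3.14, 0.0, 1.679]
force: [-0.4, 0.3, -4.2]
grip_width: 0.0519
grip_force: 30.0
```

Call:
apply_moves([
  [100, 0, 0, 0, 0, 0, 0],
  [70, 0, 0, 0, 0, 0, 0],
  [70, 0, 0, 0, 0, 0, 0],
  [70, 0, 0, 0, 0, 0, 0],
])

```text
time_s: 5.85
ee_pos: [0.4804, -0.0892, 0.0478]
eef_rot: [3.141, 0.0, 1.68]
force: [-0.1, -0.5, 0.3]
grip_width: 0.068
grip_force: 0.0
```

Call:
apply_moves([
  [70, 0, 0, 2, 0, 0, 0],
  [30, 0, 0, 4, 0, 0, 0],
  [0, 0, 0, 4.5, 0, 0, 0],
  [0, 0, 0, 4.5, 0, 0, 0],
  [0, 2.6, -2.3, 2.2, 0, 0, 0],
  [0, 2.6, -2.3, 0, 0, 0, 0],
  [0, 2.6, -2.3, 0, 0, 0, 0],
  [0, 2.6, -2.3, 0, 0, 0, 0],
  [0, 2.6, -2.3, 0, 0, 0, 0],
  [0, 2.6, -2.3, 0, 0, 0, 0],
])

```text
time_s: 6.85
ee_pos: [0.6371, -0.2281, 0.2194]
eef_rot: [3.142, -0.0, 1.68]
force: [0.3, 0.6, 1.1]
grip_width: 0.0939
grip_force: 0.0
```

Call:
apply_moves([
  [0, 2.4, -2.2, 0, 0, 0, -0.05],
  [0, 0, 0, 0, 0, 0, -0.05],
  [0, 0, 0, 0, 0, 0, 0],
  [0, 0, 0, 0, 0, 0, 0],
])

```text
time_s: 7.25
ee_pos: [0.66, -0.2489, 0.2195]
eef_rot: [-3.141, -0.0, 1.581]
force: [-0.3, 0.1, 0.7]
grip_width: 0.0941
grip_force: 0.0
```

```bash
cat > w.py <<'E'
from station import ctrl
import cv2,numpy as np,sys
from scipy.spatial.transform import Rotation as R
o=ctrl.get_obs(); c=ctrl.camera("wrist"); n=sys.argv[1]
M=np.eye(4);M[:3,:3]=R.from_euler("xyz",o["eef_rot"]).as_matrix();M[:3,3]=o["ee_pos"]
np.savez(n+".npz",img=c["img"],K=c["K"],pose=M@c["hand_eye"]); cv2.imwrite(f"pics/{n}.png",c["img"][:,:,::-1])
E
python3 w.py w2
```

```text
(no output)
```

View pics/w2.png

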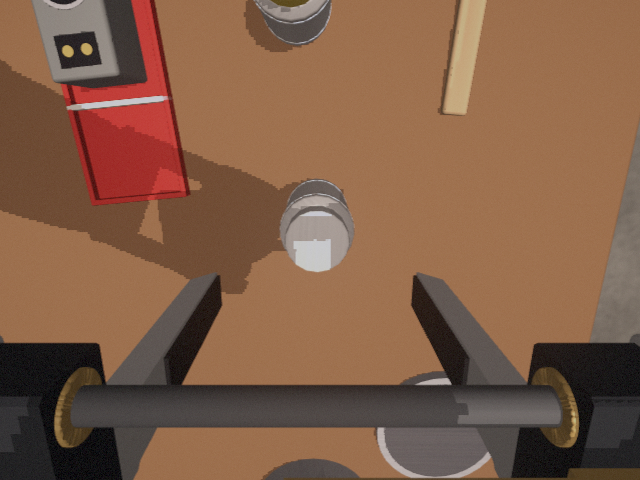

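The wrist view has the silver lid at about (317,240), centred between the fingers. The red square pocket's end corners are (95,203) and (187,195), with the cross wall at (70..172, 106..97). The cell sits aligned in the long pocket.

Run:
```python
from h import *
D=load("w2");T=load("top0");S=load("scene0")
print(plane(D[1],D[2],(317,240),.115),tri((T[1],T[2],(466.1,225.3)),(D[1],D[2],(317,240)),(S[1],S[2],(252.9,309.5))))
p=plane(D[1],D[2],[(95,203),(187,195),(172,97),(70,106)],.012);print(p.round(4).tolist(),p.mean(0))
```

```text
[[ 0.66105951 -0.24663451  0.115     ]] (array([ 0.66141907, -0.24863565,  0.11093133]), 0.0019492326996110763)
[[0.4539, -0.2442, 0.012], [0.5404, -0.2357, 0.012], [0.5343, -0.1497, 0.012], [0.4445, -0.1581, 0.012]] [ 0.49329096 -0.19695418  0.012     ]
```

Call:
apply_moves([
  [0, 0.1, 0.1, -3, 0, 0, 0],
  [0, 0, 0, -4, 0, 0, 0],
  [0, 0, 0, -4, 0, 0, 0],
  [0, 0, 0, -3, 0, 0, 0],
  [0, 0, 0, -1.3, 0, 0, 0],
  [0, 0, 0, 0, 0, 0, 0],
  [255, 0, 0, 0, 0, 0, 0],
  [255, 0, 0, 0, 0, 0, 0],
  [255, 0, 0, 0, 0, 0, 0],
  [255, 0, 0, 0, 0, 0, 0],
], grip_force=25)

```text
time_s: 8.3
ee_pos: [0.6615, -0.2483, 0.0674]
eef_rot: [3.14, 0.001, 1.58]
force: [0.4, -0.6, -0.1]
grip_width: 0.0654
grip_force: 0.0
```

Call:
apply_moves([
  [255, 0, 0, 0, 0, 0, 0],
  [255, 0, 0, 0, 0, 0, 0],
  [255, 0, 0, 1, 0, 0, 0],
  [255, 0, 0, 2, 0, 0, 0],
  [255, 0, 0, 3, 0, 0, 0],
  [255, 0, 0, 0, 0, 0, 0],
])

```text
time_s: 8.9
ee_pos: [0.6627, -0.2488, 0.1311]
eef_rot: [3.135, 0.003, 1.58]
force: [0.9, 0.9, -2.2]
grip_width: 0.0557
grip_force: 25.0
```

Call:
apply_moves([
  [255, -2, 0.6, 0, 0, 0, 0],
  [255, -2.5, 0.8, 0, 0, 0, 0],
  [255, -2.5, 0.8, 0, 0, 0, 0],
  [255, -2.5, 0.8, 0, 0, 0, 0],
  [255, -2.5, 0.7, 0, 0, 0, 0],
  [255, -2.5, 0.7, 0, 0, 0, 0.05],
  [255, -2, 0.5, 0, 0, 0, 0.05],
  [255, -0.5, 0.2, 0, 0, 0, 0],
  [255, 0, 0, 0, 0, 0, 0],
  [255, 0, 0, 0, 0, 0, 0],
])

```text
time_s: 9.9
ee_pos: [0.4918, -0.1974, 0.1262]
eef_rot: [3.141, 0.0, 1.679]
force: [0.4, -0.7, -2.9]
grip_width: 0.056
grip_force: 25.0
```

Call:
apply_moves([
  [255, 0, 0, -1.5, 0, 0, 0],
  [255, 0, 0, -2, 0, 0, 0],
  [255, 0, 0, -1, 0, 0, 0],
  [255, 0, 0, -0.6, 0, 0, 0],
  [255, 0, 0, -0.3, 0, 0, 0],
  [255, 0, 0, -0.1, 0, 0, 0],
  [255, 0, 0, 0, 0, 0, 0],
])

```text
time_s: 10.6
ee_pos: [0.4914, -0.1973, 0.0719]
eef_rot: [3.141, 0.0, 1.68]
force: [-0.1, 0.4, -3.3]
grip_width: 0.0559
grip_force: 25.0
```

Call:
apply_moves([
  [90, 0, 0, 0, 0, 0, 0],
  [60, 0, 0, 0, 0, 0, 0],
  [60, 0, 0, 0, 0, 0, 0],
  [30, 0, 0, 0, 0, 0, 0],
  [30, 0, 0, 0, 0, 0, 0],
])

```text
time_s: 11.1
ee_pos: [0.4913, -0.1972, 0.0716]
eef_rot: [3.141, 0.0, 1.68]
force: [-0.5, -0.3, 0.7]
grip_width: 0.082
grip_force: 0.0
```

Call:
apply_moves([
  [30, 0, 0, 2, 0, 0, 0],
  [0, 0, 0, 4, 0, 0, 0],
  [0, 0, 0, 4.5, 0, 0, 0],
  [0, 0, 0, 4.5, 0, 0, 0],
  [0, 1.2, 2.1, 1, 0, 0, -0.14],
  [0, 1.2, 2.1, 0, 0, 0, -0.14],
  [0, 1.2, 2.1, 0, 0, 0, -0.14],
  [0, 1.2, 2.1, 0, 0, 0, -0.14],
  [0, 1.2, 2.1, 0, 0, 0, -0.14],
  [0, 1.2, 2.1, 0, 0, 0, -0.14],
])

```text
time_s: 12.1
ee_pos: [0.5636, -0.0703, 0.2315]
eef_rot: [3.142, -0.0, 0.834]
force: [-0.3, 0.1, -0.0]
grip_width: 0.0939
grip_force: 0.0
```

Call:
apply_moves([
  [0, 1.2, 2.1, 0, 0, 0, -0.14],
  [0, 1.2, 2.1, 0, 0, 0, -0.14],
  [0, 1.2, 2.1, 0, 0, 0, -0.14],
  [0, 1.2, 2.1, 0, 0, 0, -0.14],
  [0, 1.2, 2.1, 0, 0, 0, -0.14],
  [0, 1.2, 2.1, 0, 0, 0, -0.14],
  [0, 1.1, 2.1, 0, 0, 0, -0.14],
  [0, 0, 0, 0, 0, 0, 0],
  [0, 0, 0, 0, 0, 0, 0],
  [0, 0, 0, 0, 0, 0, 0],
])

```text
time_s: 13.1
ee_pos: [0.6459, 0.075, 0.2315]
eef_rot: [3.141, 0.0, -0.138]
force: [0.4, -0.6, 0.2]
grip_width: 0.0943
grip_force: 0.0
```

```bash
python3 w.py w3
```

```text
(no output)
```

View pics/w3.png

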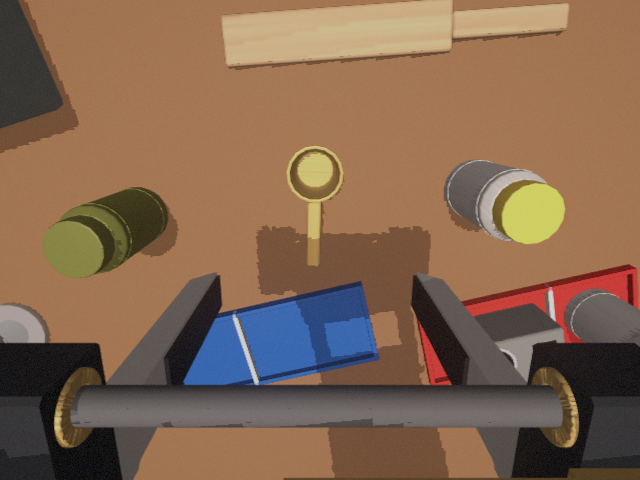

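The wrist view shows the cup rim at (315,174), handle end at (313.5,265), olive lid at (78,249) and the blue tray's end corners at (362,284) and (378,354).

Run:
```python
from h import *
D=load("w3");T=load("top0");S=load("scene0")
p=plane(D[1],D[2],[(315,174.5),(313.5,265)],.042);d=p[0]-p[1];print(p,np.arctan2(d[1],d[0]),np.linalg.norm(d))
print(tri((T[1],T[2],(301.4,223.7)),(S[1],S[2],(345.4,231.7)),(D[1],D[2],(315,174.5))),tri((T[1],T[2],(295.4,264)),(S[1],S[2],(322,212.7)),(D[1],D[2],(313.5,265))))
print(plane(D[1],D[2],(78,249),.115),plane(D[1],D[2],[(362,284),(378,354)],.012))
```

```text
[[0.68131248 0.07169985 0.042     ]
 [0.59858858 0.08466057 0.042     ]] -0.15541110992474097 0.08373305256657936
(array([0.68172588, 0.07102994, 0.04027758]), 0.001935158954990678) (array([0.59851312, 0.08401753, 0.04051251]), 0.002876971649002876)
[[0.66124952 0.24703717 0.115     ]] [[0.56014077 0.04010957 0.012     ]
 [0.47654509 0.03163521 0.012     ]]
```

Call:
apply_moves([
  [0, -0.3, 0.2, -4, 0, 0, -0.017],
  [0, 0, 0, -4, 0, 0, 0],
  [0, 0, 0, -4, 0, 0, 0],
  [0, 0, 0, -4, 0, 0, 0],
  [0, 0, 0, -1.8, 0, 0, 0],
  [0, 0, 0, -0.9, 0, 0, 0],
  [0, 0, 0, 0, 0, 0, 0],
  [255, 0, 0, 0, 0, 0, 0],
  [255, 0, 0, 0, 0, 0, 0],
  [255, 0, 0, 0, 0, 0, 0],
], grip_force=20)

```text
time_s: 14.15
ee_pos: [0.6437, 0.0778, 0.0456]
eef_rot: [-3.141, -0.002, -0.157]
force: [-0.3, 0.2, -0.3]
grip_width: 0.0736
grip_force: 0.0
```

Call:
apply_moves([
  [255, 0, 0, 0, 0, 0, 0],
  [255, 0, 0, 0, 0, 0, 0],
  [255, 0, 0, 0, 0, 0, 0],
  [255, 0, 0, 0, 0, 0, 0],
  [255, 0, 0, 0, 0, 0, 0],
  [255, 0, 0, 0, 0, 0, 0],
])

```text
time_s: 14.75
ee_pos: [0.6432, 0.0778, 0.0444]
eef_rot: [-3.142, 0.0, -0.157]
force: [-0.6, -0.7, 0.8]
grip_width: 0.0252
grip_force: 0.0
```

Still closing; wait, then lift a little.

Call:
apply_moves([
  [255, 0, 0, 0, 0, 0, 0],
  [255, 0, 0, 0, 0, 0, 0],
  [255, 0, 0, 0, 0, 0, 0],
  [255, 0, 0, 1, 0, 0, 0],
  [255, 0, 0, 2, 0, 0, 0],
  [255, 0, 0, 3, 0, 0, 0],
  [255, 0, 0, 0, 0, 0, 0],
])

```text
time_s: 15.45
ee_pos: [0.6449, 0.078, 0.1094]
eef_rot: [-3.14, -0.007, -0.157]
force: [0.2, 0.4, -0.0]
grip_width: 0.0118
grip_force: 20.0
```

Call:
apply_moves([
  [255, -1, 0.1, 1, 0, 0, 0.14],
  [255, -1, 0.1, 1, 0, 0, 0.14],
  [255, -1, 0.1, 0, 0, 0, 0.14],
  [255, -1, 0.1, 0, 0, 0, 0.14],
  [255, -1, 0.1, 0, 0, 0, 0.14],
  [255, -1, 0.1, 0, 0, 0, 0.14],
  [255, -1, 0.1, 0, 0, 0, 0.14],
  [255, -1, 0.2, 0, 0, 0, 0.14],
  [255, -1, 0.2, 0, 0, 0, 0.14],
  [255, -1, 0.2, 0, 0, 0, 0.14],
])

```text
time_s: 16.45
ee_pos: [0.5427, 0.0909, 0.1245]
eef_rot: [-3.142, 0.0, 1.249]
force: [-0.1, -0.1, 0.4]
grip_width: 0.0119
grip_force: 20.0
```

Call:
apply_moves([
  [255, -1, 0.2, 0, 0, 0, 0.14],
  [255, -1, 0.2, 0, 0, 0, 0.14],
  [255, -1.3, 0, 0, 0, 0, 0.14],
  [255, 0, 0, 0, 0, 0, 0.01],
  [255, 0, 0, 0, 0, 0, 0],
  [255, 0, 0, 0, 0, 0, 0],
])

```text
time_s: 17.05
ee_pos: [0.5107, 0.0948, 0.1245]
eef_rot: [3.141, -0.0, 1.669]
force: [-1.2, -0.1, 0.1]
grip_width: 0.0118
grip_force: 20.0
```

```bash
python3 w.py w4
```

```text
(no output)
```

View pics/w4.png

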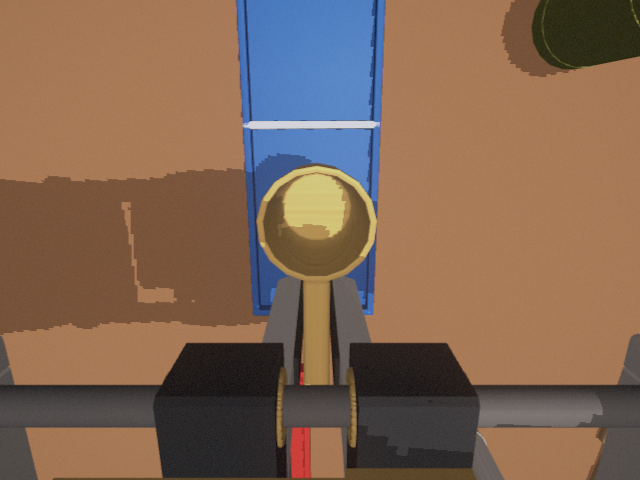

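The scoop is held level and aligned with the tray. The cross wall centre is at (312,125) and the near outer end of the tray at (314,313); casting these to confirm the pocket centre.

Run:
```python
from h import *
D=load("w4")
p=plane(D[1],D[2],[(312,125),(314,313)],.012);d=p[0]-p[1];print(p,np.linalg.norm(d)); u=-d/np.linalg.norm(d);print(u,"pocket",p[0]+u*.0675,p[1]-u*.07,"sq",p[0]-u*.0425)
```

```text
[[0.5008541  0.17236052 0.012     ]
 [0.51531587 0.03767013 0.012     ]] 0.13546455255559955
[ 0.10675691 -0.99428515 -0.        ] pocket [0.50806019 0.10524628 0.012     ] [0.50784289 0.10727009 0.012     ] sq [0.49631693 0.21461764 0.012     ]
```

Call:
apply_moves([
  [255, -0.1, 0.2, -2, 0, 0, 0],
  [255, 0, 0, -2.5, 0, 0, 0],
  [255, 0, 0, -1.7, 0, 0, 0],
  [255, 0, 0, -0.8, 0, 0, 0],
  [255, 0, 0, -0.4, 0, 0, 0],
  [255, 0, 0, -0.15, 0, 0, 0],
  [255, 0, 0, 0, 0, 0, 0],
  [255, 0, 0, 0, 0, 0, 0],
])

```text
time_s: 17.9
ee_pos: [0.5096, 0.0968, 0.0496]
eef_rot: [3.141, -0.0, 1.673]
force: [-0.2, -0.7, -0.7]
grip_width: 0.0117
grip_force: 20.0
```

Call:
apply_moves([
  [200, 0, 0, 0, 0, 0, 0],
  [170, 0, 0, 0, 0, 0, 0],
  [150, 0, 0, 0, 0, 0, 0],
  [150, 0, 0, 0, 0, 0, 0],
  [150, 0, 0, 0, 0, 0, 0],
])

```text
time_s: 18.4
ee_pos: [0.5092, 0.0968, 0.049]
eef_rot: [3.142, -0.0, 1.673]
force: [-0.3, -0.4, 0.3]
grip_width: 0.0384
grip_force: 0.0
```

Call:
apply_moves([
  [150, 0, 0, 2, 0, 0, 0],
  [100, 0, 0, 4, 0, 0, 0],
  [0, 0, 0, 4.5, 0, 0, 0],
  [0, 0, 0, 4.5, 0, 0, 0],
  [0, 2.2, 2.2, 2, 0, 0, -0.125],
  [0, 2.2, 2.2, 0, 0, 0, -0.125],
  [0, 2.2, 2.2, 0, 0, 0, -0.125],
  [0, 2.2, 2.2, 0, 0, 0, -0.125],
  [0, 2.2, 2.2, 0, 0, 0, -0.125],
  [0, 2.2, 2.2, 0, 0, 0, -0.125],
])

```text
time_s: 19.4
ee_pos: [0.6419, 0.2298, 0.2188]
eef_rot: [-3.141, 0.0, 0.918]
force: [-0.7, -0.3, -0.7]
grip_width: 0.0943
grip_force: 0.0
```

Call:
apply_moves([
  [0, 2, 2, 0, 0, 0, -0.125],
  [0, 0, 0, 0, 0, 0, 0],
  [0, 0, 0, 0, 0, 0, 0],
  [0, 0, 0, 0, 0, 0, 0],
])

```text
time_s: 19.8
ee_pos: [0.6608, 0.2482, 0.2191]
eef_rot: [3.142, 0.0, 0.799]
force: [-0.2, -0.4, -0.1]
grip_width: 0.0939
grip_force: 0.0
```

```bash
python3 w.py w5
```

```text
(no output)
```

View pics/w5.png

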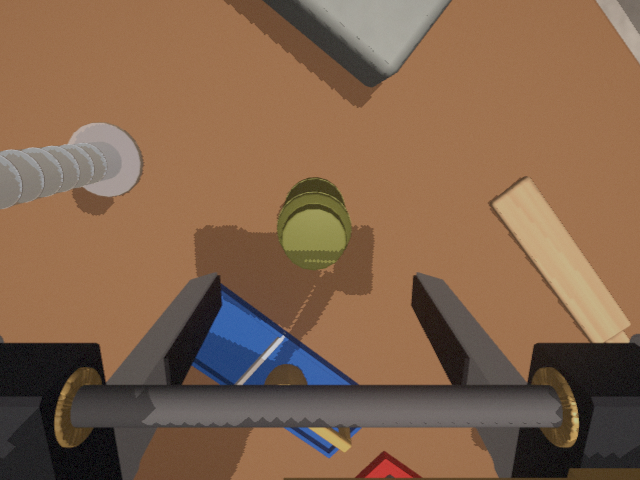

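The olive lid is at (314,238), centred between the jaws, with the glass foot (105,160) and the box (375,80) well clear. Grasping.

Call:
apply_moves([
  [0, 0, 0, -3, 0, 0, 0],
  [0, 0, 0, -4, 0, 0, 0],
  [0, 0, 0, -4, 0, 0, 0],
  [0, 0, 0, -3, 0, 0, 0],
  [0, 0, 0, -1.3, 0, 0, 0],
  [0, 0, 0, 0, 0, 0, 0],
  [255, 0, 0, 0, 0, 0, 0],
  [255, 0, 0, 0, 0, 0, 0],
  [255, 0, 0, 0, 0, 0, 0],
  [255, 0, 0, 0, 0, 0, 0],
], grip_force=25)

```text
time_s: 20.85
ee_pos: [0.6615, 0.2489, 0.0669]
eef_rot: [3.141, -0.001, 0.798]
force: [0.3, 0.3, -0.6]
grip_width: 0.0649
grip_force: 0.0
```

Call:
apply_moves([
  [255, 0, 0, 0, 0, 0, 0],
  [255, 0, 0, 0, 0, 0, 0],
  [255, 0, 0, 0, 0, 0, 0],
  [255, 0, 0, 1, 0, 0, 0],
  [255, 0, 0, 2, 0, 0, 0],
  [255, 0, 0, 3, 0, 0, 0],
  [255, 0, 0, 0, 0, 0, 0],
  [255, 0, 0, 0, 0, 0, 0],
])

```text
time_s: 21.65
ee_pos: [0.6612, 0.2486, 0.1257]
eef_rot: [3.141, -0.0, 0.798]
force: [-0.2, -0.0, -4.3]
grip_width: 0.0552
grip_force: 25.0
```

Call:
apply_moves([
  [255, -2, -0.5, 0, 0, 0, 0.12],
  [255, -2.4, -0.5, 0, 0, 0, 0.125],
  [255, -2.4, -0.5, 0, 0, 0, 0.125],
  [255, -2.4, -0.5, 0, 0, 0, 0.125],
  [255, -2.4, -0.5, 0, 0, 0, 0.125],
  [255, -2.4, -0.5, 0, 0, 0, 0.125],
  [255, -2, -0.5, 0, 0, 0, 0.125],
  [255, -0.4, 0, 0, 0, 0, 0],
  [255, 0, 0, 0, 0, 0, 0],
  [255, 0, 0, 0, 0, 0, 0],
])

```text
time_s: 22.65
ee_pos: [0.4977, 0.2139, 0.1255]
eef_rot: [-3.141, 0.0, 1.665]
force: [0.3, 0.3, -3.4]
grip_width: 0.0555
grip_force: 25.0
```

Call:
apply_moves([
  [255, 0, 0, -1.5, 0, 0, 0],
  [255, 0, 0, -2, 0, 0, 0],
  [255, 0, 0, -1, 0, 0, 0],
  [255, 0, 0, -0.6, 0, 0, 0],
  [255, 0, 0, -0.3, 0, 0, 0],
  [255, 0, 0, -0.1, 0, 0, 0],
  [255, 0, 0, 0, 0, 0, 0],
])

```text
time_s: 23.35
ee_pos: [0.4975, 0.2139, 0.0714]
eef_rot: [3.141, -0.0, 1.668]
force: [0.5, -0.5, -3.0]
grip_width: 0.0554
grip_force: 25.0
```

Call:
apply_moves([
  [90, 0, 0, 0, 0, 0, 0],
  [60, 0, 0, 0, 0, 0, 0],
  [60, 0, 0, 0, 0, 0, 0],
  [30, 0, 0, 0, 0, 0, 0],
  [30, 0, 0, 0, 0, 0, 0],
])

```text
time_s: 23.85
ee_pos: [0.4972, 0.2138, 0.0711]
eef_rot: [3.141, -0.0, 1.668]
force: [-0.9, -0.3, 0.2]
grip_width: 0.0825
grip_force: 0.0
```

Call:
apply_moves([
  [30, 0, 0, 2, 0, 0, 0],
  [0, 0, 0, 4, 0, 0, 0],
  [0, 0, 0, 4.5, 0, 0, 0],
  [0, 0, 0, 4.5, 0, 0, 0],
  [0, -2, -3, 2, 0, 0, 0],
  [0, -3, -4, 0, 0, 0, 0],
  [0, -3, -4, 0, 0, 0, 0],
  [0, -3, -4, 0, 0, 0, 0],
  [0, 0, 0, 0, 0, 0, 0],
  [0, 0, 0, 0, 0, 0, 0],
])

```text
time_s: 24.85
ee_pos: [0.3873, 0.0634, 0.2415]
eef_rot: [3.14, -0.0, 1.666]
force: [0.3, -0.5, -0.9]
grip_width: 0.0938
grip_force: 0.0
```

Run:
```python
from station import ctrl
import cv2,numpy as np
I=[]
for n in ("scene","top"):
    c=ctrl.camera(n); np.savez(f"{n}1.npz",**c); I.append(c["img"])
a=cv2.resize(I[0][130:310,170:410],(400,300)); b=cv2.resize(I[1][210:360,190:480],(580,300))
m=np.zeros((600,600,3),np.uint8); m[:300,:400]=a; m[300:,:580]=b
cv2.imwrite("pics/fin.png",m[:,:,::-1])
```

```text
(no output)
```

View pics/fin.png

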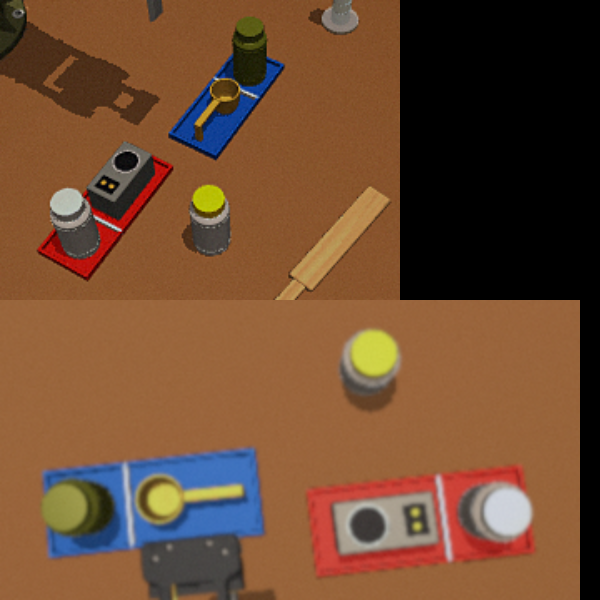

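The picture shows all four things standing in their pockets and the yellow-lidded canister, paddle and glass in place. In the top view: cup (270,309.5), handle end (311,306), cell top centre (382.5,322), olive lid (225.5,313.5), silver lid (443,315.5). Checking these numerically in tray frames.

Run:
```python
from h import *
D=load("top1"); S=load("scene1")
def fr(p,c,yaw): d=p[:2]-c; return (np.array([[np.cos(yaw),np.sin(yaw)],[-np.sin(yaw),np.cos(yaw)]])@d*1000).round(1)
R=(np.array([.482,-.131]),1.675);B=(np.array([.5023,.1457]),-1.47)
P=lambda uv,z:plane(D[1],D[2],uv,z)[0]
print("silver",fr(P((443,315.5),.119),*R),"cell",fr(P((382.5,322),.059),*R),"olive",fr(P((225.5,313.5),.119),*B))
c,h=P((270,309.5),.046),P((311,306),.046);d=(c-h)/np.linalg.norm(c-h);print("scoop",fr(c-.03*d,*B),fr(h+.055*d,*B),np.arctan2(d[1],d[0]))
for n,uv in (("silver",(170+67/1.667,130+202/1.667)),("olive",(170+250/1.667,130+26/1.667))): print(n,plane(S[1],S[2],uv,.119),tri((S[1],S[2],uv),(D[1],D[2],(443,315.5) if n=="silver" else (225.5,313.5))))
for n,b in (("yellow",(355,218,395,258)),):
    for k in ("top0","top1"): print(n,cv2.fitEllipse(blob(load(k)[0],(25,120,120),(35,255,255),b)[0])[0])
```

```text
silver [-67.1  -2.1] cell [39.3 -1. ] olive [-60.6   0.9]
scoop [43.5  0.4] [41.6  0.4] 1.6487153812973232
silver [[ 0.49483285 -0.1979656   0.119     ]] (array([ 0.49178566, -0.19745863,  0.1153362 ]), 0.0011202586573508054)
olive [[0.50003511 0.21459451 0.119     ]] (array([0.49982946, 0.20822587, 0.12273673]), 0.004001665345475386)
yellow (376.4886169433594, 236.3395538330078)
yellow (376.51275634765625, 236.35076904296875)
```

```bash
python3 -c "
from station import ctrl
print(ctrl.hand_in())"
```

```text
the job is handed in; nothing more can be done
None
```

Both kits are made up and handed in: by my last camera check all four items sit in their pockets within tolerance, and the yellow-lidded canister, glass and paddle are still in place, though the hand-in returned no verdict.

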